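Restock the flap-covered reagent cooler by feel

TASK

Put the two tall amber bottles from the tray into the two wells of the cooler that are still empty. The spring flaps hide the short bottles that fill the other wells, so feel through the flaps with the bottle; lower each one (do not drop it) until it stands upright, fully down on the well floor, and let it go. Do not knock a bottle over or push the other things on the bench about.

Things in the scene. Friction and masses are not known exactly. Their poses are not given: they have to be found in the camera images.
- cooler: White benchtop reagent cooler, fixed, 190 mm (its x) by 300 mm (its y, -125 to +175) by 108 mm high, a dark blue control strip at its +y end. Six flap-covered wells open through its flat top, 2 rows of 3 at 80 mm pitch. Four hold a short capped bottle, 38 mm wide, 66 mm tall, hidden by the flaps; two are empty, different ones each time. Origin: bench level, under the centre of the six wells; z up.
- well1 (a point): Centre of a well's mouth, level with the cooler's top: -x row, -y end, at (-40, -80) mm from the cooler's origin. Well 46 mm square, upright walls, floor 98 mm below the top (a short bottle's cap, if any, 32 mm below). Two blue spring flaps, 6 mm below the top, give way downward to a light push (under 3 N together) and swing shut by themselves.
- well2 (a point): Centre of a well's mouth, level with the cooler's top: -x row, middle, at (-40, 0) mm from the cooler's origin. Well 46 mm square, upright walls, floor 98 mm below the top (a short bottle's cap, if any, 32 mm below). Two blue spring flaps, 6 mm below the top, give way downward to a light push (under 3 N together) and swing shut by themselves.
- well3 (a point): Centre of a well's mouth, level with the cooler's top: -x row, +y end, at (-40, 80) mm from the cooler's origin. Well 46 mm square, upright walls, floor 98 mm below the top (a short bottle's cap, if any, 32 mm below). Two blue spring flaps, 6 mm below the top, give way downward to a light push (under 3 N together) and swing shut by themselves.
- well4 (a point): Centre of a well's mouth, level with the cooler's top: +x row, -y end, at (+40, -80) mm from the cooler's origin. Well 46 mm square, upright walls, floor 98 mm below the top (a short bottle's cap, if any, 32 mm below). Two blue spring flaps, 6 mm below the top, give way downward to a light push (under 3 N together) and swing shut by themselves.
- well5 (a point): Centre of a well's mouth, level with the cooler's top: +x row, middle, at (+40, 0) mm from the cooler's origin. Well 46 mm square, upright walls, floor 98 mm below the top (a short bottle's cap, if any, 32 mm below). Two blue spring flaps, 6 mm below the top, give way downward to a light push (under 3 N together) and swing shut by themselves.
- well6 (a point): Centre of a well's mouth, level with the cooler's top: +x row, +y end, at (+40, 80) mm from the cooler's origin. Well 46 mm square, upright walls, floor 98 mm below the top (a short bottle's cap, if any, 32 mm below). Two blue spring flaps, 6 mm below the top, give way downward to a light push (under 3 N together) and swing shut by themselves.
- bottle_a_mid (a point): Centre, half-way up, of the tall amber bottle with the pink label: straight and round, 38 mm across, 148 mm tall (base 74 mm below this point, top 74 mm above), about 160 g; the top 40 mm are a ribbed white cap 37 mm across. z along the bottle, up. Starts upright in the tray; fully down in a well, its top 50 mm stand above the cooler's top.
- bottle_b_mid (a point): Centre, half-way up, of the tall amber bottle with the green label: straight and round, 38 mm across, 148 mm tall (base 74 mm below this point, top 74 mm above), about 160 g; the top 40 mm are a ribbed white cap 37 mm across. z along the bottle, up. Starts upright in the tray; fully down in a well, its top 50 mm stand above the cooler's top.
- tray: Shallow white tray, fixed, 120 mm (its x) by 170 mm (its y), rim 16 mm high, floor 4 mm above the bench; the two tall bottles start in it, side by side along its y. Origin: bench level, centre.
- plate: Bystander: loose clear 96-well plate lying flat, 128 x 85 x 16 mm. Origin: centre of its underside.
- scanner: Bystander: loose grey and black hand scanner lying on its side, about 190 x 80 x 34 mm. Origin: bench level near its middle.
- tube_rack: Bystander: loose blue rack of small capped tubes, 70 x 130 x 46 mm. Origin: centre of its underside.

How it is judged (in metres and radians):
At the end, for the whole second after the job is handed in: Both tall bottles stand released and still on the floors of wells: each centre within 10 mm horizontally of a well's centre and at least 21 mm below the cooler's top (26 mm when fully down), leaning less than 8 degrees (((horizontal distance between bottle_a_mid and well1 below 0.01 m and z of bottle_a_mid in the frame of well1 below -0.021 m) or (horizontal distance between bottle_a_mid and well2 below 0.01 m and z of bottle_a_mid in the frame of well2 below -0.021 m) or (horizontal distance between bottle_a_mid and well3 below 0.01 m and z of bottle_a_mid in the frame of well3 below -0.021 m) or (horizontal distance between bottle_a_mid and well4 below 0.01 m and z of bottle_a_mid in the frame of well4 below -0.021 m) or (horizontal distance between bottle_a_mid and well5 below 0.01 m and z of bottle_a_mid in the frame of well5 below -0.021 m) or (horizontal distance between bottle_a_mid and well6 below 0.01 m and z of bottle_a_mid in the frame of well6 below -0.021 m)) and angle between each of bottle_a_mid, bottle_b_mid's own z axis and vertical below 0.14 rad and linear speed of each of bottle_a, bottle_b below 0.02 m/s and ((horizontal distance between bottle_b_mid and well1 below 0.01 m and z of bottle_b_mid in the frame of well1 below -0.021 m) or (horizontal distance between bottle_b_mid and well2 below 0.01 m and z of bottle_b_mid in the frame of well2 below -0.021 m) or (horizontal distance between bottle_b_mid and well3 below 0.01 m and z of bottle_b_mid in the frame of well3 below -0.021 m) or (horizontal distance between bottle_b_mid and well4 below 0.01 m and z of bottle_b_mid in the frame of well4 below -0.021 m) or (horizontal distance between bottle_b_mid and well5 below 0.01 m and z of bottle_b_mid in the frame of well5 below -0.021 m) or (horizontal distance between bottle_b_mid and well6 below 0.01 m and z of bottle_b_mid in the frame of well6 below -0.021 m))); the robot touches nothing.
It fails at once if a tall bottle is dropped: it falls freely faster than 0.6 m/s ((linear speed of bottle_a above 0.6 m/s and contact force between bottle_a and the fingers below 0.05 N) or (linear speed of bottle_b above 0.6 m/s and contact force between bottle_b and the fingers below 0.05 N)).
It fails at once if a tall bottle is knocked over (leans more than 45 degrees) (angle between any of bottle_a_mid, bottle_b_mid's own z axis and vertical above 0.79 rad).
It fails at once if the plate, scanner or tube rack is moved more than 30 mm (distance of any of plate, scanner, tube_rack from where it was at the start of the episode above 0.03 m).
It also fails if it takes over 70 s, if anything falls off the work surface, if the arm or the gripper's body presses on something with over 40 N, if the wrist force passes 120 N, or if a joint passes its speed limit or range.

ROBOT

A 6-joint arm with a two-finger parallel gripper is mounted at the origin on the work surface. World frame = base frame: x ahead of the robot, y to its left, z up, the work surface at z = 0. Lengths are in mm, angles in degrees, forces in N, time in s.
With the tool pointing down it reaches from about 300 to 850 mm from the base axis. Payload 4.2 kg.
Tool frame: the origin (TCP) lies midway between the tips of the shut fingers; the grasp point (between the pads) lies 19 mm behind it; y points along the fingers, z is the direction in which the jaws open and shut, and the axes are right-handed (so a half turn about y gives the same grasp; the last joint's range is limited). The gripper opens to 91 mm and grips with 3 to 60 N. Pads are 32 mm wide; open, the fingers measure 118 mm over their backs; the gripper's body (76 mm by 178 mm) begins 60 mm behind the grasp point.
Start: joints at [67.609, 18.312, 89.639, -0, 72.044, -1.146], TCP at [208.361, 535.937, 213.976] pointing down, gripper open.
Joint ranges: [-177.97, 177.97], [-48.28, 115.42], [12.27, 149.76], [-77.06, 257.06], [2.81, 150.46], [-146.56, 146.56]. Speed limits (degrees/s): [147.25, 147.25, 180, 180, 180, 180].

INTERFACE

Orientations are given as [roll, pitch, yaw] about the fixed x, y, z axes, in that order (R = Rz(yaw) Ry(pitch) Rx(roll)).
In Python, from workcell import env gives the robot as it stands.
- The arm moves only by the shell command python3 -m handwheel 'ROWS' [FORCE]. ROWS is JSON, a list of rows, each a list of 3 entries, a list of its own where there are three numbers: the opening, from 0 (shut) to 1 (fully open), then the shift along the tool's x, y, z in mm, then the turn, a rotation vector about the tool's x, y, z in degrees. A call has exactly 10 rows; each row shifts and turns the commanded pose from where the row before left it, along the tool's axes as they then stand; what a row does not reach is not made up. A row lasts 1/12 s, in which the tool goes at most 41.7 mm and 7.16 degrees, less where a joint would pass 70% of its speed; a pose out of reach is approached as far as the arm can. A call is refused whole if a number of a shift passes 41.7 or a number of a turn 7.16, either way. A call with a gripper value outside its range is refused whole. The fingers move at their own pace and stop on an object; FORCE is the grip in N (left out, the last holds). Time passes only in rows, so rows that do not move let the fingers close, or fill a call up. It gives the time, the measured TCP pose, the force and the opening at its end, in the units of the state.
- env.state(): the state, without advancing time (a new reading comes with each control period).
- env.grab_frame(name): name is "scene" or "top"; returns the picture (480x640x3 uint8, red, green, blue); there is no depth.
- env.camera_info(name): a dict with "fx", "fy", "cx", "cy" (pixels), "camera_from_world" (4x4, takes a point from world to camera coordinates). Camera axes: x right, y down, z forward; pixel columns grow to the right and rows downward; lengths in mm; the calibration is good to about 2 mm. A picture is of the moment at which its call begins. camera_info takes no time and is no camera call.
- env.job_done(): hands the job in, once; it reports no verdict.
Trained networks look in the newest picture that a camera, given by its name, has taken for a name from the list of things; names that differ only in an ending like _2 or _b are one class to them, and where a whole thing is asked for, a point or a joint stands for the part that bears it (a point fixed in the world has none). Each returns a list of dicts, best first, with "p" (0 to 1); they miss things now and then, are a little off and sometimes report something else, mostly with a low value. They report only what shows in the picture. A call takes as long as a camera call.
- env.masks_of(camera, label): "region" (480x640 bool, what is visible of it) and "location" ([column, row] in pixels, amid what is visible of it).
The state is a dict: "time_s": time; "qpos": joint angles; "qvel": joint speeds; "effort": joint torques, N m; "ee_pos": TCP position; "ee_rot": TCP orientation; "force": force on the tool from outside, world axes, zero at the start; "torque": the same for the moment, N m; "gripper_width": finger opening in mm.
Only numpy, scipy, OpenCV 4.12 (cv2) and the standard library are available. Lean on these libraries where they do the work, as an engineer would, in place of code of your own. Each camera call takes 0.05 s, during which the arm holds its last target.

## Working session

There is one attempt and no reset: what is moved stays moved. The work goes in short steps, Python scripts to look and compute and a shell command to move; the robot and the scene stay as the last step left them, time stands still between calls to the robot, and variables do not carry over. Pictures are saved under pics/ and viewed, and the job is handed in when it is done.

```bash
ls; mkdir -p pics; python3 - <<'E'
from workcell import env
import cv2, json
s=env.state(); print({k:s[k] for k in s})
for n in("scene","top"):
    f=env.grab_frame(n); cv2.imwrite(f"pics/{n}0.png",f[:,:,::-1])
    c=env.camera_info(n); print(n,c)
E
```

```text
pics
{'time_s': 0.0, 'qpos': array([ 6.76084225e+01,  1.83518823e+01,  8.97070034e+01,  3.41714177e-04,
        7.20425904e+01, -1.14625006e+00]), 'qvel': array([-0.07242085,  0.02409355, -0.00883559,  0.01891884, -0.11241235,
        0.0575092 ]), 'effort': array([-1.62326472e-05, -4.12458229e+01, -2.31975871e+01,  7.28527992e-02,
        4.57566103e-02, -1.32653604e-04]), 'ee_pos': array([208.1668411 , 535.45533532, 213.11380744]), 'ee_rot': array([-9.01014493e+01,  2.35479434e-03, -2.12454351e+01]), 'force': array([-0.39470164,  0.14111797,  0.5228971 ]), 'torque': array([ 0.01192624, -0.00311047,  0.02227635]), 'gripper_width': 91.36665158294936}
scene {'fx': 453.33790474209763, 'fy': 453.33790474209763, 'cx': 322.16892913587526, 'cy': 237.18522910121547, 'camera_from_world': array([[ 6.95970745e-01,  7.18019743e-01, -8.50706460e-03,
        -4.37515365e+02],
       [ 3.97166895e-01, -3.94786623e-01, -8.28493802e-01,
        -1.04978909e+02],
       [-5.98233382e-01,  5.73228724e-01, -5.59933612e-01,
         1.42319653e+03],
       [ 0.00000000e+00,  0.00000000e+00,  0.00000000e+00,
         1.00000000e+00]])}
top {'fx': 532.5706515055233, 'fy': 532.5706515055233, 'cx': 317.0008345890307, 'cy': 248.2096051178793, 'camera_from_world': array([[ 2.56463713e-02, -9.99658188e-01, -5.07641202e-03,
         6.38542844e+01],
       [-9.96891018e-01, -2.51962674e-02, -7.46555204e-02,
         5.82170496e+02],
       [ 7.45020957e-02,  6.97527274e-03, -9.97196462e-01,
         1.30339989e+03],
       [ 0.00000000e+00,  0.00000000e+00,  0.00000000e+00,
         1.00000000e+00]])}
```

View pics/scene0.png

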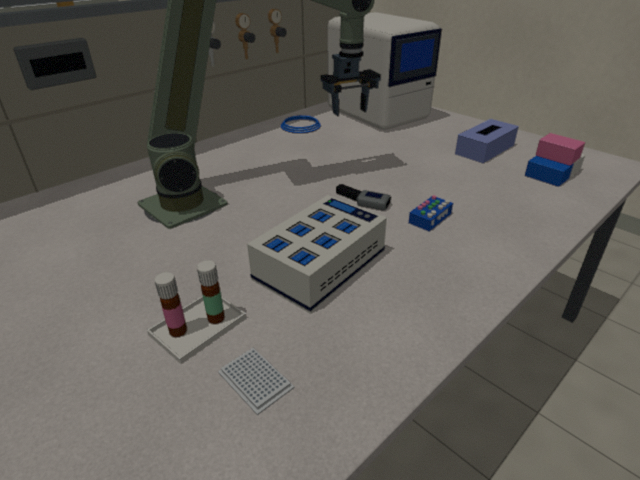

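View pics/top0.png

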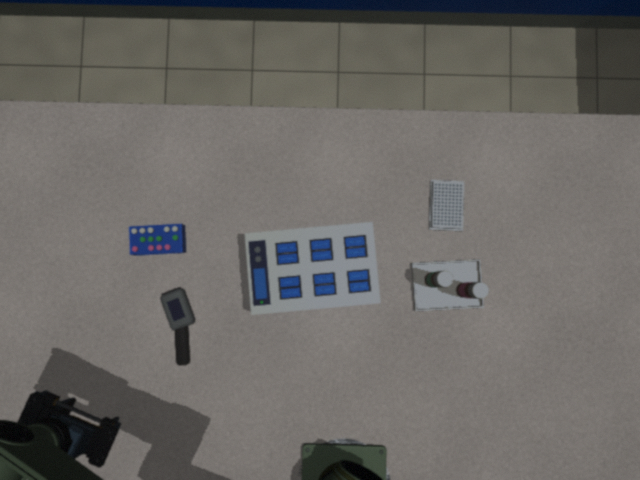

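```bash
cat > h.py <<'E'
from workcell import env
import numpy as np, cv2
def ray(cam,px):
    c=env.camera_info(cam);M=np.array(c["camera_from_world"]);R=M[:3,:3];t=M[:3,3]
    d=R.T@np.array([(px[0]-c["cx"])/c["fx"],(px[1]-c["cy"])/c["fy"],1.]);o=-R.T@t
    return o,d
def at_z(cam,px,z):
    o,d=ray(cam,px);return o+d*(z-o[2])/d[2]
def proj(cam,p):
    c=env.camera_info(cam);M=np.array(c["camera_from_world"]);q=M[:3,:3]@np.array(p,float)+M[:3,3]
    return np.array([c["fx"]*q[0]/q[2]+c["cx"],c["fy"]*q[1]/q[2]+c["cy"]])
E
python3 - <<'E'
from h import *
for cam in("top","scene"):
  for l in("cooler","bottle_a_mid","bottle_b_mid","tray"):
    r=env.masks_of(cam,l)
    for i,x in enumerate(r[:3]):
        m=x["region"];ys,xs=np.nonzero(m)
        cnt,_=cv2.findContours(m.astype(np.uint8),0,2);k=max(cnt,key=cv2.contourArea)
        print(cam,l,round(x["p"],2),np.round(x["location"],1),m.sum(),xs.min(),xs.max(),ys.min(),ys.max(),cv2.minAreaRect(k))
        np.save(f"/tmp/{cam}_{l}_{i}.npy",m)
E
```

```text
top cooler 0.63 [312.8 270.8] 10657 246 379 222 314 ((312.73944091796875, 267.9535827636719), (83.42890930175781, 130.30210876464844), 85.36454010009766)
top bottle_a_mid 0.86 [474.6 289.5] 479 457 488 281 298 ((472.5, 289.5), (17.0, 31.0), 90.0)
top bottle_b_mid 0.7 [442.4 280.2] 427 425 454 271 288 ((439.5, 279.5), (17.0, 29.0), 90.0)
top tray 0.57 [447.7 287.9] 2617 412 483 259 311 ((447.572998046875, 285.2353515625), (50.048072814941406, 71.0645751953125), 85.76361083984375)
scene cooler 0.65 [316.2 252.6] 10245 247 386 196 312 ((318.0892333984375, 247.81602478027344), (93.10282897949219, 142.7942657470703), 52.43141174316406)
scene bottle_a_mid 0.67 [169.4 303.6] 1326 155 186 273 337 ((171.5845947265625, 304.9769287109375), (65.69164276123047, 22.014156341552734), 74.74488067626953)
scene bottle_b_mid 0.92 [208.7 291.4] 1199 197 224 261 324 ((211.45297241210938, 292.1280212402344), (64.69400787353516, 20.395219802856445), 79.2156982421875)
scene bottle_b_mid 0.63 [193.9 328.3] 2560 148 245 298 363 ((197.17120361328125, 323.74298095703125), (47.37682342529297, 90.57333374023438), 54.83356475830078)
scene tray 0.78 [194.7 327.5] 2538 148 245 299 361 ((197.2584228515625, 325.21343994140625), (45.57990264892578, 92.21980285644531), 57.9946174621582)
scene tray 0.73 [318.1 250.9] 10395 248 386 196 313 ((317.49884033203125, 246.8134307861328), (94.41387939453125, 141.87159729003906), 49.843997955322266)
```

```bash
cat > fit.py <<'E'
from h import *
from scipy.optimize import least_squares
W={1:(-40,-80),2:(-40,0),3:(-40,80),4:(40,-80),5:(40,0),6:(40,80)}
import sys
def blobs(cam):
    f=env.grab_frame(cam); hsv=cv2.cvtColor(f,cv2.COLOR_RGB2HSV)
    m=cv2.inRange(hsv,(95,110,70),(125,255,255))
    cm=cv2.dilate(np.load(f"/tmp/{cam}_cooler_0.npy").astype(np.uint8),np.ones((5,5)))
    m=m*cm
    m=cv2.morphologyEx(m,cv2.MORPH_CLOSE,np.ones((4,4)))
    n,l,st,c=cv2.connectedComponentsWithStats(m)
    big=cv2.resize(f[:,:,::-1],None,fx=1,fy=1)
    return [(c[i],st[i]) for i in range(1,n) if st[i][4]>60],m
# use corners of flap openings: simple centroid, z ~102
if __name__=="__main__":
  obs=[]
  for cam in("top","scene"):
    b,m=blobs(cam); cv2.imwrite(f"pics/blob_{cam}.png",m)
    for c,s in b:
        p=at_z(cam,c,102); print(cam,np.round(c,1),s[4],np.round(p,1)); 
E
python3 fit.py
python3 - <<'E'
from h import *
from scipy.optimize import minimize
ang=np.linspace(0,2*np.pi,40)
def sil(cam,x,y,z0=4,z1=152,r=19):
    pts=[proj(cam,(x+r*np.cos(a),y+r*np.sin(a),z)) for z in(z0,z1) for a in ang]
    h=cv2.convexHull(np.array(pts,np.float32))
    m=np.zeros((480*4,640*4),np.uint8); cv2.fillConvexPoly(m,np.round(h*4+1.5).astype(np.int32),1); 
    return cv2.resize(m.astype(np.float32),(640,480),interpolation=cv2.INTER_AREA)
for l,px in(("bottle_a_mid",(480,290)),("bottle_b_mid",(444,279))):
    Ms={c:np.load(f"/tmp/{c}_{l}_0.npy").astype(float) for c in("top","scene")}
    p0=at_z("top",px,152)[:2]
    f=lambda p,cs=("top","scene"):sum(np.abs(sil(c,*p)-Ms[c]).sum()/Ms[c].sum() for c in cs)
    for cs in(("top","scene"),("top",),("scene",)):
        r=minimize(f,p0,args=(cs,),method="Nelder-Mead",options=dict(initial_simplex=[p0,p0+[8,0],p0+[0,8]]));print(l,cs,p0.round(1),r.x.round(1),round(r.fun,3))
for i in(0,):
    m=np.load("/tmp/top_tray_0.npy");ys,xs=np.nonzero(m)
    k,_=cv2.findContours(m.astype(np.uint8),0,2)
    bx=cv2.boxPoints(cv2.minAreaRect(max(k,key=cv2.contourArea)));print([at_z("top",b,16).round(0) for b in bx])
E
```

```text
top [355.9 247.4] 392 [578.5 -12.8 102. ]
top [321.8 250.5] 391 [569.2  66.6 102. ]
top [287.8 253.7] 393 [559.9 145.9 102. ]
top [260.9 284. ] 400 [487.6 206.6 102. ]
top [359.2 281.6] 397 [499.  -22.1 102. ]
top [325.  284.7] 399 [489.7  57.4 102. ]
top [290.8 287.9] 397 [480.4 136.6 102. ]
scene [343. 207.] 152 [488.6 213.6 102. ]
scene [321.8 217.4] 113 [486.8 137.4 102. ]
scene [347.1 227.9] 128 [566.  147.1 102. ]
scene [301.  230.7] 131 [495.6  58.3 102. ]
scene [326.6 242.3] 153 [574.8  67.7 102. ]
scene [278.  245.5] 161 [504.6 -21.4 102. ]
scene [303.9 258.4] 182 [583.9 -12.2 102. ]Traceback (most recent call last):
  File "<stdin>", line 14, in <module>
    res = _minimize_neldermead(fun, x0, args, callback, bounds=bounds,
                               **options)
    fxr = func(xr)
    fx = function(np.copy(x), *(wrapper_args + args))
  File "<stdin>", line 12, in <lambda>
  File "<stdin>", line 12, in <genexpr>
  File "<stdin>", line 5, in sil
  File "h.py", line 10, in proj
    c=env.camera_info(cam);M=np.array(c["camera_from_world"]);q=M[:3,:3]@np.array(p,float)+M[:3,3]
ValueError: time passes only in moves, steps and waits
```

```bash
sed -i '1a import functools' h.py; sed -i 's/env.camera_info(cam)/CI(cam)/; s/^def ray/CI=functools.lru_cache(None)(lambda c: env.camera_info(c))\ndef ray/' h.py; sed -i 's/c=env.camera_info(cam)/c=CI(cam)/' h.py
cat > bf.py <<'E'
from h import *
from scipy.optimize import minimize
ang=np.linspace(0,2*np.pi,40)
def sil(cam,x,y,z0=4,z1=152,r=19):
    pts=[proj(cam,(x+r*np.cos(a),y+r*np.sin(a),z)) for z in(z0,z1) for a in ang]
    h=cv2.convexHull(np.array(pts,np.float32))
    m=np.zeros((480*4,640*4),np.uint8); cv2.fillConvexPoly(m,np.round(h*4+1.5).astype(np.int32),1); 
    return cv2.resize(m.astype(np.float32),(640,480),interpolation=cv2.INTER_AREA)
E
python3 - <<'E'
from bf import *
for l,px in(("bottle_a_mid",(480,290)),("bottle_b_mid",(444,279))):
    Ms={c:np.load(f"/tmp/{c}_{l}_0.npy").astype(float) for c in("top","scene")}
    p0=at_z("top",px,152)[:2]
    f=lambda p,cs=("top","scene"):sum(np.abs(sil(c,*p)-Ms[c]).sum()/Ms[c].sum() for c in cs)
    for cs in(("top","scene"),("top",),("scene",)):
        r=minimize(f,p0,args=(cs,),method="Nelder-Mead",options=dict(maxfev=60,initial_simplex=[p0,p0+[8,0],p0+[0,8]]));print(l,cs,p0.round(1),r.x.round(1),round(r.fun,3))
m=np.load("/tmp/top_tray_0.npy")
k,_=cv2.findContours(m.astype(np.uint8),0,2)
bx=cv2.boxPoints(cv2.minAreaRect(max(k,key=cv2.contourArea)));print([at_z("top",b,16).round(0) for b in bx])
O={"top":[(359.2,281.6),(325,284.7),(290.8,287.9),(355.9,247.4),(321.8,250.5),(287.8,253.7)],
"scene":[(278,245.5),(301,230.7),(321.8,217.4),(303.9,258.4),(326.6,242.3),(347.1,227.9)]}
W=np.array([(-40,-80),(-40,0),(-40,80),(40,-80),(40,0),(40,80)],float)
from scipy.optimize import least_squares
def wells(p):
    c,s=np.cos(p[2]),np.sin(p[2]);return W@np.array([[c,s],[-s,c]])+p[:2]
for cs in(("top",),("scene",),("top","scene")):
    for z in(102,105,108):
        r=least_squares(lambda p:np.concatenate([proj(c,(*w,z))-o for c in cs for w,o in zip(wells(p),O[c])]),[530,60,.1])
        print(cs,z,r.x[:2].round(1),np.degrees(r.x[2]).round(2),round(r.cost,2)); 
    if cs[0]=="top":print(wells(r.x).round(1))
E
```

```text
bottle_a_mid ('top', 'scene') [ 486.5 -287.5] [ 486.5 -288.7] 0.189
bottle_a_mid ('top',) [ 486.5 -287.5] [ 486.3 -289.1] 0.089
bottle_a_mid ('scene',) [ 486.5 -287.5] [ 492.  -290.2] 0.087
bottle_b_mid ('top', 'scene') [ 508.9 -207.3] [ 509.5 -209.8] 0.152
bottle_b_mid ('top',) [ 508.9 -207.3] [ 509.5 -211.3] 0.046
bottle_b_mid ('scene',) [ 508.9 -207.3] [ 512.8 -210.2] 0.063
[array([ 550., -155.,   16.]), array([ 568., -331.,   16.]), array([ 444., -340.,   16.]), array([ 427., -165.,   16.])]
('top',) 102 [529.5  62. ] 6.73 0.01
('top',) 105 [529.3  62. ] 6.73 0.04
('top',) 108 [529.2  62. ] 6.73 0.11
[[498.9 -22.1]
 [489.5  57.3]
 [480.1 136.8]
 [578.3 -12.7]
 [569.   66.7]
 [559.6 146.2]]
('scene',) 102 [535.3  62.9] 6.48 0.03
('scene',) 105 [538.5  60. ] 6.55 0.06
('scene',) 108 [541.7  57. ] 6.61 0.19
('top', 'scene') 102 [531.6  63.1] 6.67 7.43
('top', 'scene') 105 [532.3  62.4] 6.7 14.49
('top', 'scene') 108 [532.9  61.8] 6.73 26.93
[[502.6 -22.4]
 [493.2  57.1]
 [483.8 136.5]
 [582.  -13. ]
 [572.7  66.4]
 [563.3 145.9]]
```

```bash
python3 -m handwheel '[[1,[0,0,0],[0,6.9,0]],[1,[0,0,0],[0,6.9,0]],[1,[0,0,0],[0,6.9,0]],[1,[0,0,0],[0,6.9,0]],[1,[0,0,0],[0,6.9,0]],[1,[0,0,0],[0,6.9,0]],[1,[0,0,0],[0,6.9,0]],[1,[0,0,0],[0,6.9,0]],[1,[0,0,0],[0,6.9,0]],[1,[0,0,0],[0,6.65,0]]]' 25; python3 -c "
from h import *
s=env.state();print(s['qpos'].round(1),s['ee_pos'].round(1),s['ee_rot'].round(2),s['force'].round(2))"
```

```text
time_s: 1.43
ee_pos: [208.3, 535.9, 214.0]
ee_rot: [-90.0, 0.0, -90.3]
force: [-1.3, 0.1, -0.4]
gripper_width: 91.0
[67.6 18.3 89.6 -0.  72.  67.9] [208.3 535.9 214. ] [-90.     0.   -90.33] [-1.3   0.15 -0.36]
```

```bash
python3 -m handwheel '[[1,[37,0,15],[0,0,0]],[1,[37,0,15],[0,0,0]],[1,[37,0,15],[0,0,0]],[1,[37,0,15],[0,0,0]],[1,[37,0,15],[0,0,0]],[1,[37,0,15],[0,0,0]],[1,[37,0,15],[0,0,0]],[1,[37,0,15],[0,0,0]],[1,[37,0,15],[0,0,0]],[1,[37,0,15],[0,0,0]]]' && python3 -m handwheel '[[1,[37,0,15],[0,0,0]],[1,[37,0,15],[0,0,0]],[1,[37,0,15],[0,0,0]],[1,[37,0,15],[0,0,0]],[1,[37,0,15],[0,0,0]],[1,[37,0,15],[0,0,0]],[1,[37,0,15],[0,0,0]],[1,[37,0,15],[0,0,0]],[1,[37,0,15],[0,0,0]],[1,[0,0,0],[0,0,0]]]'; python3 -c "
from h import *
s=env.state();print(s['qpos'].round(1),s['ee_pos'].round(1),s['ee_rot'].round(2),s['force'].round(2))
for n in('top','scene'): cv2.imwrite(f'pics/{n}1.png',env.grab_frame(n)[:,:,::-1])"
```

```text
time_s: 2.27
ee_pos: [358.7, 164.2, 214.3]
ee_rot: [-89.9, 0.0, -90.0]
force: [1.4, -0.6, -0.6]
gripper_width: 91.2
time_s: 3.1
ee_pos: [496.1, -173.2, 213.7]
ee_rot: [-89.8, -0.2, -90.3]
force: [0.8, -0.3, 0.0]
gripper_width: 91.3
[-20.4  13.7  96.2  -0.2  69.9 -20.1] [ 496.1 -173.2  213.7] [-89.85  -0.21 -90.28] [ 0.8  -0.34  0.05]
```

```bash
python3 -m handwheel '[[1,[18,0,8],[0,0,0]],[1,[18,0,7],[0,0,0]],[1,[0,0,0],[0,0,0]],[1,[0,0,0],[0,0,0]],[1,[0,0,0],[0,0,0]],[1,[0,0,0],[0,0,0]],[1,[0,0,0],[0,0,0]],[1,[0,0,0],[0,0,0]],[1,[0,0,0],[0,0,0]],[1,[0,0,0],[0,0,0]]]' ; python3 -c "
from h import *
s=env.state();print(s['qpos'].round(1),s['ee_pos'].round(1),s['ee_rot'].round(2),s['force'].round(2))
ims=[]
for n in('top','scene'):
  f=env.grab_frame(n)[:,:,::-1].copy(); 
  u=proj(n,s['ee_pos']);print(u)
  x0,y0=int(u[0])-70,max(0,int(u[1])-60)
  f=cv2.resize(f[y0:y0+130,x0:x0+130],(390,390),interpolation=cv2.INTER_CUBIC)
  v=((u-[x0,y0])*3).astype(int);cv2.circle(f,tuple(int(i) for i in v),3,(0,0,255),-1);ims.append(f)
cv2.imwrite('pics/z2.png',np.hstack(ims))"
```

```text
time_s: 4.03
ee_pos: [508.3, -202.8, 214.0]
ee_rot: [-90.0, 0.0, -90.0]
force: [-0.7, 0.9, 0.5]
gripper_width: 91.2
[-23.   15.8  93.3   0.   70.9 -23. ] [ 508.3 -202.8  214. ] [-9.000e+01  1.000e-02 -8.998e+01] [-0.7   0.93  0.5 ]
[448.67125548 278.72377203]
[203.50739778 237.02360037]
```

View pics/z2.png

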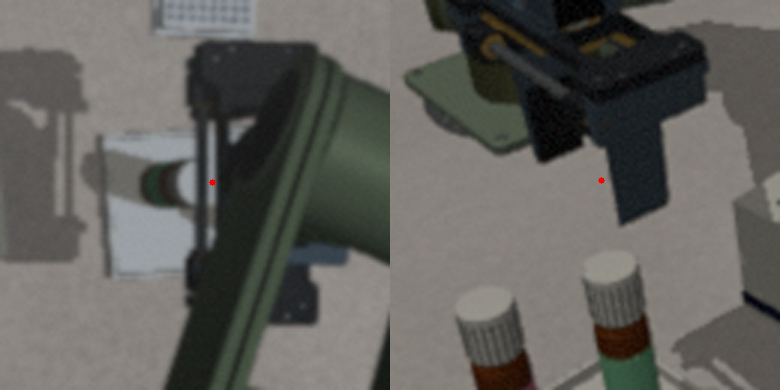

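```bash
python3 -m handwheel '[[1,[7,0,2],[0,0,0]],[1,[0,15,0],[0,0,0]],[1,[0,15,0],[0,0,0]],[1,[0,15,0],[0,0,0]],[1,[0,15,0],[0,0,0]],[1,[0,15,0],[0,0,0]],[1,[0,10,0],[0,0,0]],[1,[0,8,0],[0,0,0]],[1,[0,8,0],[0,0,0]],[1,[0,0,0],[0,0,0]]]' ; python3 -c "
from h import *
s=env.state();print(s['ee_pos'].round(1),s['ee_rot'].round(2),s['force'].round(2))
ims=[]
for n in('scene',):
  f=env.grab_frame(n)[:,:,::-1].copy(); 
  u=proj(n,s['ee_pos']);print(u)
  x0,y0=int(u[0])-70,max(0,int(u[1])-60)
  f=cv2.resize(f[y0:y0+130,x0:x0+130],(520,520),interpolation=cv2.INTER_CUBIC)
  ims.append(f)
cv2.imwrite('pics/z3.png',np.hstack(ims))"
```

```text
time_s: 4.97
ee_pos: [509.8, -209.9, 111.6]
ee_rot: [-90.1, 0.1, -90.0]
force: [0.0, -0.2, -1.5]
gripper_width: 91.3
[ 509.8 -209.9  111.6] [-9.013e+01  6.000e-02 -9.000e+01] [ 0.05 -0.19 -1.55]
[208.58058768 279.79651642]
```

View pics/z3.png

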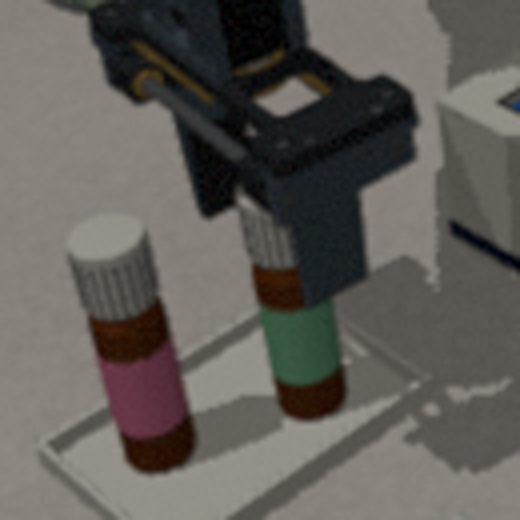

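```bash
python3 -m handwheel '[[0.3,[0,0,0],[0,0,0]],[0.3,[0,0,0],[0,0,0]],[0.3,[0,0,0],[0,0,0]],[0.3,[0,0,0],[0,0,0]],[0.3,[0,0,0],[0,0,0]],[0.3,[0,0,0],[0,0,0]],[0.3,[0,0,0],[0,0,0]],[0.3,[0,0,0],[0,0,0]],[0.3,[0,0,0],[0,0,0]],[0.3,[0,0,0],[0,0,0]]]' 30 ; python3 -c "
from h import *
s=env.state();print(s['ee_pos'].round(1),s['ee_rot'].round(2),s['force'].round(2),s['torque'].round(3))"
```

```text
time_s: 5.85
ee_pos: [510.5, -210.0, 112.9]
ee_rot: [-90.0, 0.0, -90.0]
force: [-0.3, -0.8, 0.1]
gripper_width: 36.6
[ 510.5 -210.   112.9] [-89.99   0.   -90.  ] [-0.3  -0.84  0.11] [-0.097  0.051  0.012]
```

```bash
python3 -m handwheel '[[0.3,[0,-5,0],[0,0,0]],[0.3,[0,-12,0],[0,0,0]],[0.3,[0,-18,0],[0,0,0]],[0.3,[0,-18,0],[0,0,0]],[0.3,[0,-18,0],[0,0,0]],[0.3,[0,-18,0],[0,0,0]],[0.3,[0,-18,0],[0,0,0]],[0.3,[0,-18,0],[0,0,0]],[0.3,[-10,-12,0],[0,0,0]],[0.3,[-18,0,0],[0,0,0]]]' && python3 -m handwheel '[[0.3,[-24,0,0],[0,0,0]],[0.3,[-24,0,0],[0,0,0]],[0.3,[-24,0,0],[0,0,0]],[0.3,[-24,0,0],[0,0,0]],[0.3,[-24,0,0],[0,0,0]],[0.3,[-20,0,-4],[0,0,0]],[0.3,[-14,0,-4],[0,0,0]],[0.3,[-6,0,-2],[0,0,0]],[0.3,[0,0,0],[0,0,0]],[0.3,[0,0,0],[0,0,0]]]' ; python3 -c "
from h import *
s=env.state();print(s['ee_pos'].round(1),s['ee_rot'].round(2),s['force'].round(2),s['torque'].round(3))
ims=[]
for n in('top','scene'):
  f=env.grab_frame(n);cv2.imwrite(f'pics/{n}4.png',f[:,:,::-1])
  f=f[:,:,::-1].copy(); 
  u=proj(n,s['ee_pos']-[0,0,60]);print(u)
  x0,y0=int(u[0])-65,max(0,int(u[1])-60)
  f=cv2.resize(f[y0:y0+130,x0:x0+130],(390,390),interpolation=cv2.INTER_CUBIC)
  ims.append(f)
cv2.imwrite('pics/z4.png',np.hstack(ims))"
```

```text
time_s: 6.68
ee_pos: [511.6, -183.5, 252.8]
ee_rot: [-89.7, -0.2, -90.1]
force: [0.7, -0.0, -1.7]
gripper_width: 36.0
time_s: 7.52
ee_pos: [500.4, -22.4, 250.0]
ee_rot: [-90.0, -0.0, -90.0]
force: [-0.4, 0.2, -1.5]
gripper_width: 36.7
[500.4 -22.4 250. ] [-9.000e+01 -4.000e-02 -8.997e+01] [-0.36  0.2  -1.46] [-0.089  0.03  -0.031]
[362.40251616 280.46282819]
[273.90139661 212.46885321]
```

View pics/z4.png

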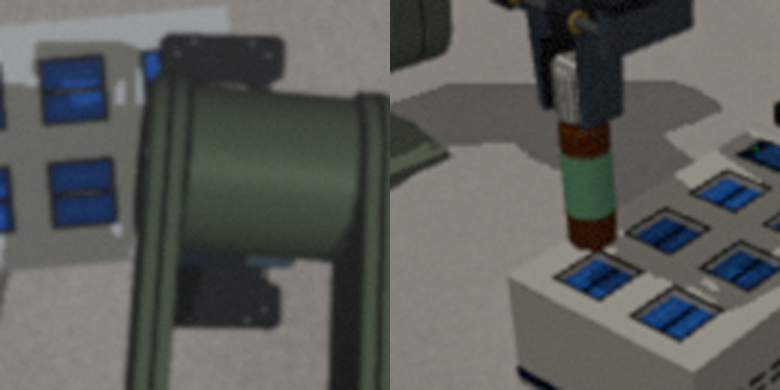

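```bash
cat > held.py <<'E'
from bf import *
import sys
def held(l,save=None):
    s=env.state();tz=s['ee_pos'];env.grab_frame("scene");r=env.masks_of("scene",l)
    out=[]
    for x in r[:1]:
        m=x["region"].astype(np.uint8)
        u0=proj("scene",tz-[0,0,109]);u1=proj("scene",tz-[0,0,4])
        # lower part only: rows below cap
        rr=proj("scene",tz-[0,0,20])[1]
        mm=m.copy().astype(float);mm[:int(rr)]=0
        def f(p):
            S=sil("scene",p[0],p[1],tz[2]-109,tz[2]+39);S[:int(rr)]=0
            return np.abs(S-mm).sum()/mm.sum()
        p0=tz[:2]
        q=minimize(f,p0,method="Nelder-Mead",options=dict(maxfev=60,initial_simplex=[p0,p0+[8,0],p0+[0,8]]))
        print(l,x["p"],m.sum(),"held fit",q.x.round(1),"tcp",tz.round(1),"bias",(q.x-tz[:2]).round(1),round(q.fun,3))
    return q.x
if __name__=="__main__": held(sys.argv[1])
E
python3 held.py bottle_b_mid
python3 - <<'E'
import cv2
f=cv2.imread('pics/scene0.png')[190:280,240:400]
cv2.imwrite('pics/z5.png',cv2.resize(f,None,fx=5,fy=5,interpolation=cv2.INTER_CUBIC))
f=cv2.imread('pics/top0.png')[215:320,240:385]
cv2.imwrite('pics/z6.png',cv2.resize(f,None,fx=5,fy=5,interpolation=cv2.INTER_CUBIC))
E
```

```text
bottle_b_mid 0.74 10217 held fit [ 734.  -132.9] tcp [500.6 -22.9 249.9] bias [ 233.4 -110. ] 0.831
```

View pics/z5.png

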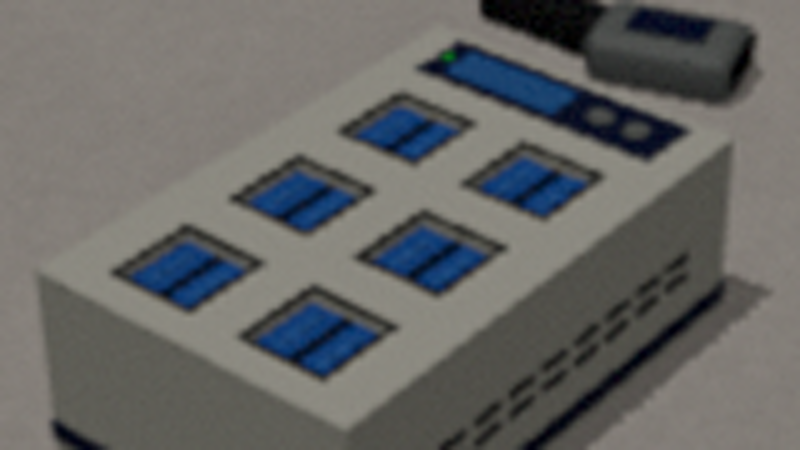

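View pics/z6.png

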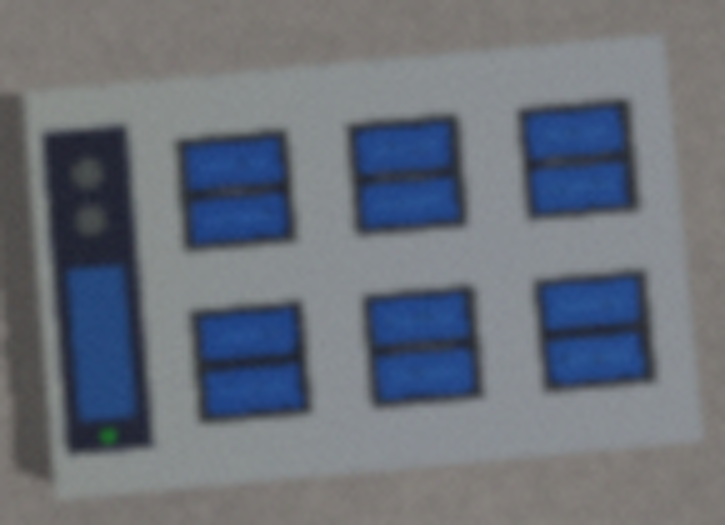

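```bash
python3 - <<'E'
from bf import *
for w,c in((1,(187,268)),(2,((232+375+303+303)/4,(196+190+156+234)/4)),(3,((338+475+402+410)/4,(131+123+93+164)/4)),(4,((241+398+315+323)/4,(335+326+286+380)/4)),(5,((356+508+425+438)/4,(256+247+211+295)/4)),(6,((462+604+524+545)/4,(181+177+143+218)/4))):
    p=np.array(c)/5+[240,190]-.4
    print(w,p,at_z("scene",p,108).round(1))
s=env.state();tz=s['ee_pos']
f=env.grab_frame("scene");hsv=cv2.cvtColor(f,cv2.COLOR_RGB2HSV)
x0,y0=230,170
g=cv2.inRange(hsv,(60,60,30),(90,255,255));b=cv2.inRange(hsv,(0,120,20),(18,255,255))
m=((g|b)>0);z=np.zeros_like(m);z[150:260,240:310]=m[150:260,240:310];m=z
ys,xs=np.nonzero(m);print(m.sum(),xs.min(),xs.max(),ys.min(),ys.max())
rr=int(proj("scene",tz-[0,0,15])[1])+1
mm=m.astype(float);mm[:rr]=0
def fn(p,dz=0):
    S=sil("scene",p[0],p[1],tz[2]-109,tz[2]+39);S[:rr]=0
    return np.abs(S-mm).sum()/mm.sum()
p0=tz[:2]
q=minimize(fn,p0,method="Nelder-Mead",options=dict(maxfev=80,initial_simplex=[p0,p0+[8,0],p0+[0,8]]))
print(q.x.round(1),q.fun,tz.round(1))
E
```

```text
1 [277.  243.2] [502.6 -22.2 108. ]
2 [300.25 228.4 ] [493.6  58.1 108. ]
3 [320.85 215.15] [484.4 136.5 108. ]
4 [303.45 255.95] [582.6 -12.  108. ]
5 [325.95 240.05] [573.3  67.2 108. ]
6 [346.35 225.55] [563.7 146.7 108. ]
611 247 297 151 235
[495.4 -19.8] 0.158169795221843 [500.6 -22.9 249.9]
```

```bash
python3 - <<'E'
from bf import *
s=env.state();tz=s['ee_pos']
f=env.grab_frame("scene");hsv=cv2.cvtColor(f,cv2.COLOR_RGB2HSV)
g=cv2.inRange(hsv,(45,50,20),(95,255,255));b=cv2.inRange(hsv,(0,100,15),(18,255,255))
m=((g|b)>0).astype(np.uint8)
m[:,:262]=0;m[:,285:]=0;m[:188]=0;m[245:]=0
n,l,st,c=cv2.connectedComponentsWithStats(cv2.morphologyEx(m,cv2.MORPH_CLOSE,np.ones((3,3))))
k=1+np.argmax(st[1:,4]);print(st[k]);mm=(l==k).astype(float)
rr=195;mm[:rr]=0
def fn(p):
    S=sil("scene",p[0],p[1],tz[2]-109,tz[2]+39);S[:rr]=0
    return np.abs(S-mm).sum()/mm.sum()
p0=tz[:2]
q=minimize(fn,p0,method="Nelder-Mead",options=dict(maxfev=80,initial_simplex=[p0,p0+[8,0],p0+[0,8]]))
print(q.x.round(1),q.fun,fn(p0),tz.round(1))
S=sil("scene",*tz[:2],tz[2]-109,tz[2]+39)
o=f[:,:,::-1].copy();o=cv2.resize(o[160:280,220:340],None,fx=4,fy=4,interpolation=cv2.INTER_CUBIC)
for M,col in((S>.5,(0,0,255)),(mm>.5,(0,255,255))):
    k,_=cv2.findContours(cv2.resize(M.astype(np.uint8)[160:280,220:340],None,fx=4,fy=4,interpolation=0),0,2);cv2.drawContours(o,k,-1,col,1)
cv2.imwrite('pics/z7.png',o)
E
```

```text
[264 192  19  44 652]
[495.4 -19.8] 0.0733609794628752 0.11463270142180094 [500.6 -22.8 249.9]
```

View pics/z7.png

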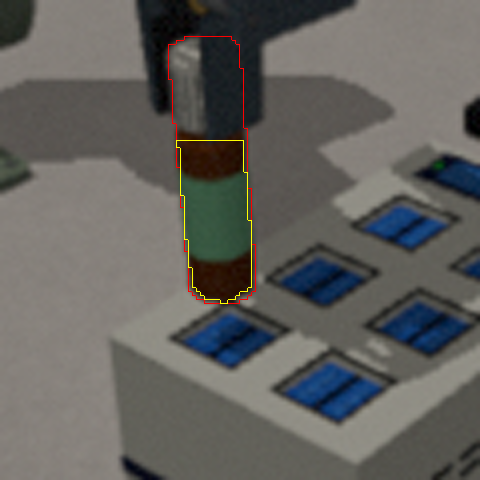

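```bash
python3 -m handwheel '[[0.3,[0,7,0],[0,0,0]],[0.3,[0,7,0],[0,0,0]],[0.3,[0,7,0],[0,0,0]],[0.3,[0,7,0],[0,0,0]],[0.3,[0,7,0],[0,0,0]],[0.3,[0,7,0],[0,0,0]],[0.3,[0,7,0],[0,0,0]],[0.3,[0,7,0],[0,0,0]],[0.3,[0,3,0],[0,0,0]],[0.3,[0,0,0],[0,0,0]]]' 20 ; python3 -c "
from h import *
s=env.state();print(s['ee_pos'].round(1),s['ee_rot'].round(2),s['force'].round(2),s['torque'].round(3))"
```

```text
time_s: 8.65
ee_pos: [499.8, -22.0, 189.9]
ee_rot: [-90.1, 0.0, -90.0]
force: [0.0, 1.2, -2.2]
gripper_width: 36.5
[499.8 -22.  189.9] [-9.012e+01  1.000e-02 -8.999e+01] [ 0.03  1.2  -2.18] [-0.056  0.041 -0.012]
```

```bash
python3 -m handwheel '[[0.3,[0,1.5,0],[0,0,0]],[0.3,[0,1.5,0],[0,0,0]],[0.3,[0,1.5,0],[0,0,0]],[0.3,[0,1.5,0],[0,0,0]],[0.3,[0,1,0],[0,0,0]],[0.3,[0,1,0],[0,0,0]],[0.3,[0,1,0],[0,0,0]],[0.3,[0,0,0],[0,0,0]],[0.3,[0,0,0],[0,0,0]],[0.3,[0,0,0],[0,0,0]]]' 20 ; python3 -c "
from h import *
s=env.state();print(s['ee_pos'].round(1),s['ee_rot'].round(2),s['force'].round(2),s['torque'].round(3))"
```

```text
time_s: 9.48
ee_pos: [500.3, -22.0, 181.8]
ee_rot: [-90.0, 0.0, -90.0]
force: [0.7, 0.4, -2.3]
gripper_width: 36.9
[500.3 -22.  181.8] [-9.001e+01  1.000e-02 -8.999e+01] [ 0.73  0.45 -2.35] [-0.066  0.035 -0.005]
```

```bash
python3 -m handwheel '[[0.3,[0,1.5,0],[0,0,0]],[0.3,[0,1.5,0],[0,0,0]],[0.3,[0,1.5,0],[0,0,0]],[0.3,[0,1.5,0],[0,0,0]],[0.3,[0,1,0],[0,0,0]],[0.3,[0,1,0],[0,0,0]],[0.3,[0,0,0],[0,0,0]],[0.3,[0,0,0],[0,0,0]],[0.3,[0,0,0],[0,0,0]],[0.3,[0,0,0],[0,0,0]]]' 20 ; python3 -c "
from h import *
s=env.state();print(s['ee_pos'].round(1),s['ee_rot'].round(2),s['force'].round(2),s['torque'].round(3))"
```

```text
time_s: 10.32
ee_pos: [500.3, -22.0, 173.9]
ee_rot: [-90.0, 0.0, -90.0]
force: [0.1, 0.2, -3.6]
gripper_width: 36.3
[500.3 -22.  173.9] [-90.01   0.   -89.99] [ 0.12  0.21 -3.57] [-0.088  0.065 -0.03 ]
```

```bash
python3 -m handwheel '[[0.3,[0,5,0],[0,0,0]],[0.3,[0,5,0],[0,0,0]],[0.3,[0,5,0],[0,0,0]],[0.3,[0,5,0],[0,0,0]],[0.3,[0,5,0],[0,0,0]],[0.3,[0,5,0],[0,0,0]],[0.3,[0,5,0],[0,0,0]],[0.3,[0,5,0],[0,0,0]],[0.3,[0,3,0],[0,0,0]],[0.3,[0,0,0],[0,0,0]]]' 20 ; python3 -c "
from h import *
s=env.state();print(s['ee_pos'].round(1),s['ee_rot'].round(2),s['force'].round(2),s['torque'].round(3))
f=env.grab_frame('scene')[:,:,::-1]
cv2.imwrite('pics/z8.png',cv2.resize(f[160:280,220:340],None,fx=4,fy=4,interpolation=cv2.INTER_CUBIC))"
```

```text
time_s: 11.15
ee_pos: [499.8, -22.0, 130.0]
ee_rot: [-90.1, 0.0, -90.0]
force: [-0.1, -0.2, -3.3]
gripper_width: 36.7
[499.8 -22.  130. ] [-9.01e+01  1.00e-02 -9.00e+01] [-0.1  -0.21 -3.27] [-0.036  0.098 -0.09 ]
```

View pics/z8.png

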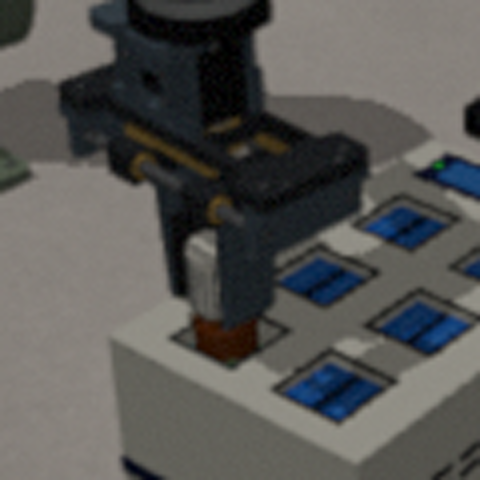

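```bash
python3 -m handwheel '[[0.3,[0,2,0],[0,0,0]],[0.3,[0,2,0],[0,0,0]],[0.3,[0,2,0],[0,0,0]],[0.3,[0,1,0],[0,0,0]],[0.3,[0,1,0],[0,0,0]],[0.3,[0,1,0],[0,0,0]],[0.3,[0,1,0],[0,0,0]],[0.3,[0,1,0],[0,0,0]],[0.3,[0,0.5,0],[0,0,0]],[0.3,[0,0,0],[0,0,0]]]' 20 ; python3 -c "
from h import *
s=env.state();print(s['ee_pos'].round(1),s['ee_rot'].round(2),s['force'].round(2),s['torque'].round(3))"
```

```text
time_s: 12.03
ee_pos: [500.3, -22.0, 119.3]
ee_rot: [-90.0, 0.0, -90.0]
force: [-0.0, 0.2, -3.1]
gripper_width: 36.8
[500.3 -22.  119.3] [-90.01   0.   -89.99] [-0.05  0.17 -3.11] [-0.099  0.076  0.012]
```

```bash
python3 -m handwheel '[[0.3,[0,0.5,0],[0,0,0]],[0.3,[0,0.5,0],[0,0,0]],[0.3,[0,0.5,0],[0,0,0]],[0.3,[0,0,0],[0,0,0]],[0.3,[0,0,0],[0,0,0]],[0.3,[0,0,0],[0,0,0]],[0.3,[0,0,0],[0,0,0]],[0.3,[0,0,0],[0,0,0]],[0.3,[0,0,0],[0,0,0]],[0.3,[0,0,0],[0,0,0]]]' 15 ; python3 -c "
from h import *
s=env.state();print(s['ee_pos'].round(1),s['ee_rot'].round(2),s['force'].round(2),s['torque'].round(3))"
```

```text
time_s: 12.87
ee_pos: [500.7, -22.0, 118.8]
ee_rot: [-89.9, 0.0, -90.0]
force: [-1.0, 0.4, 5.5]
gripper_width: 36.4
[500.7 -22.  118.8] [-89.94   0.   -90.  ] [-0.98  0.45  5.46] [-0.1    0.512 -0.007]
```

```bash
python3 -m handwheel '[[0.5,[0,0,0],[0,0,0]],[0.55,[0,0,0],[0,0,0]],[0.65,[0,0,0],[0,0,0]],[0.7,[0,0,0],[0,0,0]],[0.7,[0,0,0],[0,0,0]],[0.7,[0,0,0],[0,0,0]],[0.7,[0,0,0],[0,0,0]],[0.7,[0,-10,0],[0,0,0]],[0.7,[0,-20,0],[0,0,0]],[0.7,[0,-30,0],[0,0,0]]]' 20 ; python3 -m handwheel '[[0.7,[0,-30,0],[0,0,0]],[1,[20,-25,0],[0,0,0]],[1,[40,0,0],[0,0,0]],[1,[40,0,0],[0,0,0]],[1,[40,0,0],[0,0,0]],[1,[40,0,-4],[0,0,0]],[1,[40,0,-4],[0,0,0]],[1,[30,0,-3],[0,0,0]],[1,[16,0,-1],[0,0,0]],[1,[0,0,0],[0,0,0]]]'; python3 -c "
from h import *
s=env.state();print(s['ee_pos'].round(1),s['ee_rot'].round(2),s['force'].round(2),s['torque'].round(3))
ims=[]
for n,(a,b) in(('top',(215,245)),('scene',(190,225))):
  f=env.grab_frame(n)[:,:,::-1];ims.append(cv2.resize(f[a:a+110,b:b+145] if n=='top' else f[180:290,220:365],(390,296),interpolation=cv2.INTER_CUBIC)); cv2.imwrite(f'pics/{n}9.png',f)
cv2.imwrite('pics/z9.png',np.hstack(ims))"
```

```text
time_s: 13.7
ee_pos: [498.7, -21.9, 177.1]
ee_rot: [-90.3, 0.0, -90.0]
force: [1.6, 0.1, 0.5]
gripper_width: 63.7
time_s: 14.53
ee_pos: [488.0, -291.5, 233.3]
ee_rot: [-90.0, -0.1, -90.2]
force: [0.1, -0.4, 0.3]
gripper_width: 91.4
[ 488.  -291.5  233.3] [-8.997e+01 -9.000e-02 -9.022e+01] [ 0.12 -0.4   0.28] [-0.03   0.055 -0.025]
```

View pics/z9.png

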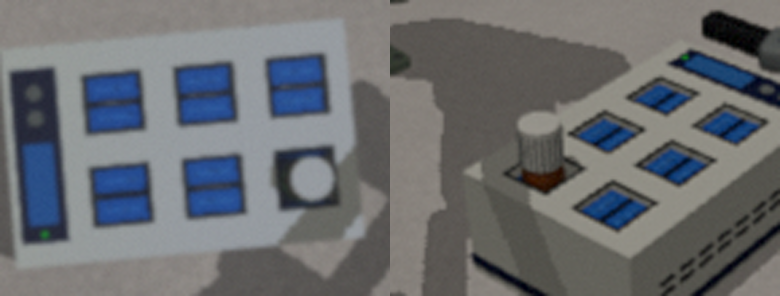

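View pics/scene9.png

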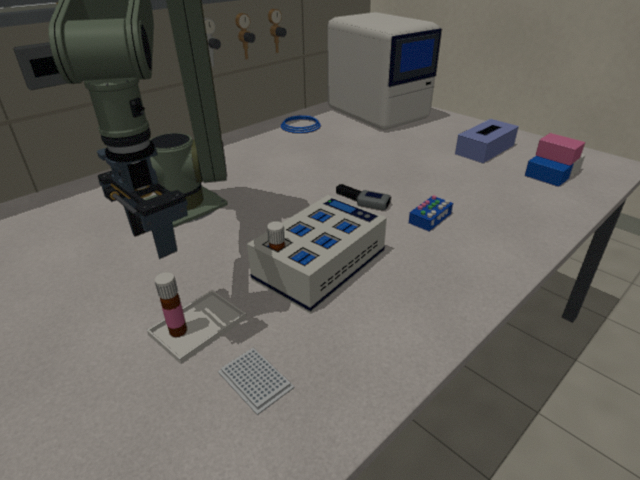

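```bash
python3 -m handwheel '[[1,[-2,15,0],[0,0,0]],[1,[0,18,0],[0,0,0]],[1,[0,18,0],[0,0,0]],[1,[0,18,0],[0,0,0]],[1,[0,16,0],[0,0,0]],[1,[0,14,0],[0,0,0]],[1,[0,12,0],[0,0,0]],[1,[0,10,0],[0,0,0]],[1,[0,0,0],[0,0,0]],[1,[0,0,0],[0,0,0]]]' 20; python3 -c "
from h import *
s=env.state();print(s['ee_pos'].round(1),s['ee_rot'].round(2),s['force'].round(2))
f=env.grab_frame('scene')[:,:,::-1]
cv2.imwrite('pics/z10.png',cv2.resize(f[220:350,100:230],None,fx=4,fy=4,interpolation=cv2.INTER_CUBIC))"
```

```text
time_s: 15.47
ee_pos: [488.6, -285.1, 112.0]
ee_rot: [-90.0, 0.0, -89.9]
force: [-0.2, -0.3, 0.1]
gripper_width: 91.5
[ 488.6 -285.1  112. ] [-9.002e+01  3.000e-02 -8.993e+01] [-0.24 -0.31  0.14]
```

View pics/z10.png

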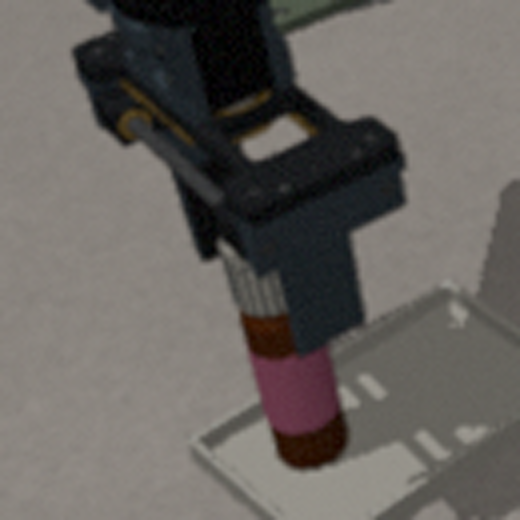

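```bash
python3 -m handwheel '[[1,[4.5,-1,0],[0,0,0]],[1,[0,0,0],[0,0,0]],[1,[0,0,0],[0,0,0]],[0.3,[0,0,0],[0,0,0]],[0.3,[0,0,0],[0,0,0]],[0.3,[0,0,0],[0,0,0]],[0.3,[0,0,0],[0,0,0]],[0.3,[0,0,0],[0,0,0]],[0.3,[0,0,0],[0,0,0]],[0.3,[0,0,0],[0,0,0]]]' 30; python3 -c "
from h import *
s=env.state();print(s['ee_pos'].round(1),s['ee_rot'].round(2),s['force'].round(2),s['torque'].round(3))"
```

```text
time_s: 16.35
ee_pos: [488.4, -290.5, 112.9]
ee_rot: [-90.0, 0.0, -90.0]
force: [-0.1, -0.2, 0.5]
gripper_width: 47.0
[ 488.4 -290.5  112.9] [-9.e+01  1.e-02 -9.e+01] [-0.1  -0.22  0.46] [-0.054  0.078 -0.079]
```

```bash
python3 -m handwheel '[[0.3,[0,0,0],[0,0,0]],[0.3,[0,0,0],[0,0,0]],[0.3,[0,0,0],[0,0,0]],[0.3,[0,0,0],[0,0,0]],[0.3,[0,-5,0],[0,0,0]],[0.3,[0,-10,0],[0,0,0]],[0.3,[0,-15,0],[0,0,0]],[0.3,[0,-20,0],[0,0,0]],[0.3,[0,-20,0],[0,0,0]],[0.3,[0,-20,0],[0,0,0]]]' 30; python3 -c "
from h import *
s=env.state();print(s['ee_pos'].round(1),s['ee_rot'].round(2),s['force'].round(2),s['torque'].round(3),s['gripper_width'])
f=env.grab_frame('scene')[:,:,::-1]
cv2.imwrite('pics/z11.png',cv2.resize(f[180:350,90:260],None,fx=3,fy=3,interpolation=cv2.INTER_CUBIC))"
```

```text
time_s: 17.18
ee_pos: [488.4, -290.5, 204.4]
ee_rot: [-90.0, 0.0, -90.0]
force: [0.9, 0.1, -2.5]
gripper_width: 36.6
[ 488.4 -290.5  204.4] [-89.99   0.   -90.  ] [ 0.91  0.12 -2.53] [-0.114  0.004  0.019] 36.63386956315027
```

View pics/z11.png

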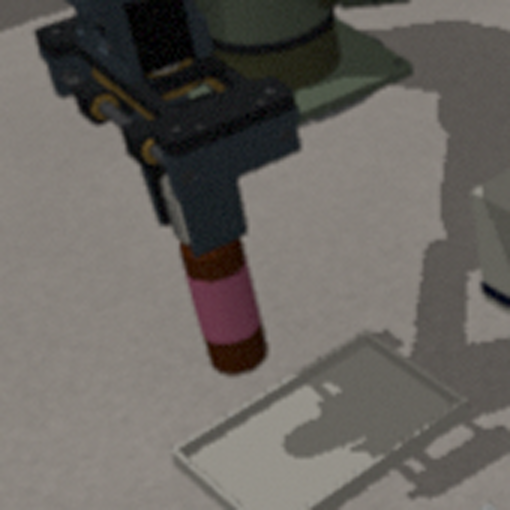

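```bash
python3 -m handwheel '[[0.3,[-10,-20,0],[0,0,0]],[0.3,[-25,-20,5],[0,0,0]],[0.3,[-35,-6,12],[0,0,0]],[0.3,[-38,0,14],[0,0,0]],[0.3,[-38,0,14],[0,0,0]],[0.3,[-38,0,14],[0,0,0]],[0.3,[-38,0,14],[0,0,0]],[0.3,[-30,0,10],[0,0,0]],[0.3,[-18,0,5],[0,0,0]],[0.3,[-8,0,3],[0,0,0]]]' && python3 -m handwheel '[[0.3,[0,0,0],[0,0,0]],[0.3,[0,0,0],[0,0,0]],[0.3,[0,0,0],[0,0,0]],[0.3,[0,0,0],[0,0,0]],[0.3,[0,0,0],[0,0,0]],[0.3,[0,0,0],[0,0,0]],[0.3,[0,0,0],[0,0,0]],[0.3,[0,0,0],[0,0,0]],[0.3,[0,0,0],[0,0,0]],[0.3,[0,0,0],[0,0,0]]]' 20; python3 -c "
from h import *
s=env.state();print(s['ee_pos'].round(1),s['ee_rot'].round(2),s['force'].round(2),s['torque'].round(3),s['gripper_width'])
f=env.grab_frame('scene')[:,:,::-1]
cv2.imwrite('pics/z12.png',cv2.resize(f[150:290,220:370],None,fx=3,fy=3,interpolation=cv2.INTER_CUBIC))"
```

```text
time_s: 18.07
ee_pos: [579.7, -9.6, 248.6]
ee_rot: [-90.0, 0.1, -89.8]
force: [0.3, 0.4, -2.8]
gripper_width: 36.7
time_s: 18.9
ee_pos: [579.4, -12.6, 248.9]
ee_rot: [-90.0, 0.0, -90.0]
force: [0.0, 0.6, -1.9]
gripper_width: 36.8
[579.4 -12.6 248.9] [-90.   0. -90.] [ 0.02  0.6  -1.93] [-0.064  0.017 -0.018] 36.83734421148708
```

View pics/z12.png

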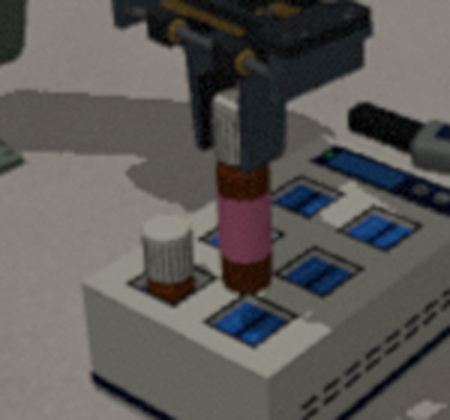

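```bash
python3 -m handwheel '[[0.3,[0,7,0],[0,0,0]],[0.3,[0,7,0],[0,0,0]],[0.3,[0,7,0],[0,0,0]],[0.3,[0,7,0],[0,0,0]],[0.3,[0,7,0],[0,0,0]],[0.3,[0,7,0],[0,0,0]],[0.3,[0,7,0],[0,0,0]],[0.3,[0,7,0],[0,0,0]],[0.3,[0,2,0],[0,0,0]],[0.3,[0,0,0],[0,0,0]]]' 20 ; python3 -m handwheel '[[0.3,[0,1.5,0],[0,0,0]],[0.3,[0,1.5,0],[0,0,0]],[0.3,[0,1.5,0],[0,0,0]],[0.3,[0,1,0],[0,0,0]],[0.3,[0,1,0],[0,0,0]],[0.3,[0,1,0],[0,0,0]],[0.3,[0,0,0],[0,0,0]],[0.3,[0,0,0],[0,0,0]],[0.3,[0,0,0],[0,0,0]],[0.3,[0,0,0],[0,0,0]]]' 20 ;python3 -c "
from h import *
s=env.state();print(s['ee_pos'].round(1),s['ee_rot'].round(2),s['force'].round(2),s['torque'].round(3))"
```

```text
time_s: 19.78
ee_pos: [578.8, -12.5, 189.9]
ee_rot: [-90.1, 0.0, -90.0]
force: [-0.3, -0.6, -2.2]
gripper_width: 36.6
time_s: 20.62
ee_pos: [579.6, -12.5, 184.8]
ee_rot: [-89.9, -0.0, -90.0]
force: [-1.0, 0.6, 7.2]
gripper_width: 36.7
[579.6 -12.5 184.8] [-89.92  -0.   -89.99] [-0.99  0.56  7.17] [-0.078  0.449  0.046]
```

```bash
python3 -m handwheel '[[0.3,[0,-5,0],[0,0,0]],[0.3,[0,-14,0],[0,0,0]],[0.3,[0,-16,0],[0,0,0]],[0.3,[0,-16,0],[0,0,0]],[0.3,[0,-15,0],[0,0,0]],[0.3,[-15,0,-2],[0,0,0]],[0.3,[-25,0,-3],[0,0,0]],[0.3,[-24,0,-3],[0,0,0]],[0.3,[-15,0,-1.5],[0,0,0]],[0.3,[0,0,0],[0,0,0]]]' 20 ; python3 -m handwheel '[[0.3,[0,0,0],[0,0,0]],[0.3,[0,0,0],[0,0,0]],[0.3,[0,4,0],[0,0,0]],[0.3,[0,4,0],[0,0,0]],[0.3,[0,4,0],[0,0,0]],[0.3,[0,4,0],[0,0,0]],[0.3,[0,4,0],[0,0,0]],[0.3,[0,4,0],[0,0,0]],[0.3,[0,2,0],[0,0,0]],[0.3,[0,0,0],[0,0,0]]]' 20 ;python3 -c "
from h import *
s=env.state();print(s['ee_pos'].round(1),s['ee_rot'].round(2),s['force'].round(2),s['torque'].round(3))
f=env.grab_frame('scene')[:,:,::-1]
cv2.imwrite('pics/z13.png',cv2.resize(f[150:290,220:370],None,fx=3,fy=3,interpolation=cv2.INTER_CUBIC))"
```

```text
time_s: 21.45
ee_pos: [569.4, 69.3, 249.3]
ee_rot: [-90.0, 0.1, -89.8]
force: [-0.1, -0.3, -2.2]
gripper_width: 36.6
time_s: 22.28
ee_pos: [569.6, 66.4, 222.7]
ee_rot: [-90.1, -0.0, -90.0]
force: [0.2, -0.7, -2.1]
gripper_width: 37.1
[569.6  66.4 222.7] [-90.07  -0.   -90.  ] [ 0.25 -0.75 -2.05] [-0.081  0.063 -0.039]
```

View pics/z13.png

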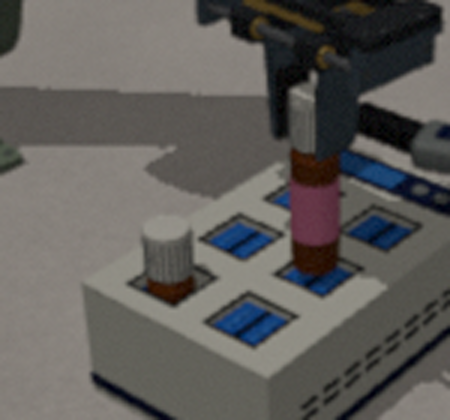

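```bash
python3 -m handwheel '[[0.3,[0,4,0],[0,0,0]],[0.3,[0,4,0],[0,0,0]],[0.3,[0,4,0],[0,0,0]],[0.3,[0,4,0],[0,0,0]],[0.3,[0,4,0],[0,0,0]],[0.3,[0,4,0],[0,0,0]],[0.3,[0,4,0],[0,0,0]],[0.3,[0,4,0],[0,0,0]],[0.3,[0,1,0],[0,0,0]],[0.3,[0,0,0],[0,0,0]]]' 20 ; python3 -m handwheel '[[0.3,[0,1.5,0],[0,0,0]],[0.3,[0,1.5,0],[0,0,0]],[0.3,[0,1.5,0],[0,0,0]],[0.3,[0,1,0],[0,0,0]],[0.3,[0,1,0],[0,0,0]],[0.3,[0,1,0],[0,0,0]],[0.3,[0,0,0],[0,0,0]],[0.3,[0,0,0],[0,0,0]],[0.3,[0,0,0],[0,0,0]],[0.3,[0,0,0],[0,0,0]]]' 20 ;python3 -c "
from h import *
s=env.state();print(s['ee_pos'].round(1),s['ee_rot'].round(2),s['force'].round(2),s['torque'].round(3))"
```

```text
time_s: 23.17
ee_pos: [569.4, 66.4, 189.7]
ee_rot: [-90.1, -0.0, -90.0]
force: [0.1, -0.3, -2.4]
gripper_width: 36.6
time_s: 24.0
ee_pos: [570.1, 66.5, 184.8]
ee_rot: [-89.9, 0.0, -90.0]
force: [-2.8, 0.1, 7.7]
gripper_width: 36.7
[570.1  66.5 184.8] [-8.990e+01  2.000e-02 -8.999e+01] [-2.8   0.09  7.72] [-0.163  0.631 -0.065]
```

```bash
python3 -m handwheel '[[0.3,[0,-5,0],[0,0,0]],[0.3,[0,-14,0],[0,0,0]],[0.3,[0,-16,0],[0,0,0]],[0.3,[0,-16,0],[0,0,0]],[0.3,[0,-4,0],[0,0,0]],[0.3,[-15,0,-2],[0,0,0]],[0.3,[-25,0,-3],[0,0,0]],[0.3,[-24,0,-3],[0,0,0]],[0.3,[-15,0,-1.5],[0,0,0]],[0.3,[0,0,0],[0,0,0]]]' 20 ; python3 -m handwheel '[[0.3,[0,0,0],[0,0,0]],[0.3,[0,0,0],[0,0,0]],[0.3,[0,4,0],[0,0,0]],[0.3,[0,4,0],[0,0,0]],[0.3,[0,3,0],[0,0,0]],[0.3,[0,3,0],[0,0,0]],[0.3,[0,2,0],[0,0,0]],[0.3,[0,0,0],[0,0,0]],[0.3,[0,0,0],[0,0,0]],[0.3,[0,0,0],[0,0,0]]]' 20 ;python3 -c "
from h import *
s=env.state();print(s['ee_pos'].round(1),s['ee_rot'].round(2),s['force'].round(2),s['torque'].round(3))
f=env.grab_frame('scene')[:,:,::-1]
cv2.imwrite('pics/z14.png',cv2.resize(f[150:290,220:370],None,fx=3,fy=3,interpolation=cv2.INTER_CUBIC))"
```

```text
time_s: 24.83
ee_pos: [559.7, 148.2, 237.1]
ee_rot: [-90.1, 0.1, -89.8]
force: [0.3, -0.8, -2.2]
gripper_width: 36.7
time_s: 25.67
ee_pos: [560.5, 145.5, 222.1]
ee_rot: [-90.0, 0.0, -90.0]
force: [-0.3, 0.3, -1.9]
gripper_width: 36.5
[560.5 145.5 222.1] [-8.998e+01  1.000e-02 -9.000e+01] [-0.32  0.25 -1.93] [-0.131  0.034 -0.034]
```

View pics/z14.png

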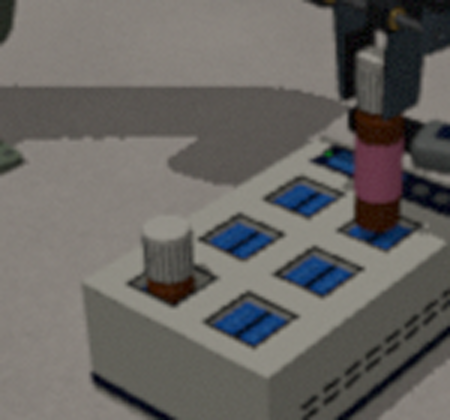

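```bash
python3 -m handwheel '[[0.3,[-0.7,0,0],[0,0,0]],[0.3,[0,4,0],[0,0,0]],[0.3,[0,4,0],[0,0,0]],[0.3,[0,4,0],[0,0,0]],[0.3,[0,4,0],[0,0,0]],[0.3,[0,4,0],[0,0,0]],[0.3,[0,4,0],[0,0,0]],[0.3,[0,4,0],[0,0,0]],[0.3,[0,4,0],[0,0,0]],[0.3,[0,0,0],[0,0,0]]]' 20 ; python3 -m handwheel '[[0.3,[0,1.5,0],[0,0,0]],[0.3,[0,1.5,0],[0,0,0]],[0.3,[0,1.5,0],[0,0,0]],[0.3,[0,1,0],[0,0,0]],[0.3,[0,1,0],[0,0,0]],[0.3,[0,1,0],[0,0,0]],[0.3,[0,0,0],[0,0,0]],[0.3,[0,0,0],[0,0,0]],[0.3,[0,0,0],[0,0,0]],[0.3,[0,0,0],[0,0,0]]]' 20 ;python3 -c "
from h import *
s=env.state();print(s['ee_pos'].round(1),s['ee_rot'].round(2),s['force'].round(2),s['torque'].round(3))"
```

```text
time_s: 26.55
ee_pos: [559.7, 146.0, 188.6]
ee_rot: [-90.1, -0.0, -90.0]
force: [0.0, 0.3, -3.0]
gripper_width: 37.0
time_s: 27.38
ee_pos: [560.6, 146.3, 184.8]
ee_rot: [-89.9, 0.0, -90.0]
force: [-2.7, -0.6, 9.7]
gripper_width: 36.9
[560.6 146.3 184.8] [-8.988e+01  4.000e-02 -8.999e+01] [-2.65 -0.59  9.75] [-0.173  0.748  0.052]
```

```bash
python3 -m handwheel '[[0.3,[0,-5,0],[0,0,0]],[0.3,[0,-14,0],[0,0,0]],[0.3,[0,-16,0],[0,0,0]],[0.3,[0,-16,0],[0,0,0]],[0.3,[0,-4,0],[0,0,0]],[0.3,[2,0,-15],[0,0,0]],[0.3,[3,0,-25],[0,0,0]],[0.3,[3,0,-25],[0,0,0]],[0.3,[1.5,0,-14.5],[0,0,0]],[0.3,[0,0,0],[0,0,0]]]' 20 ; python3 -m handwheel '[[0.3,[0,0,0],[0,0,0]],[0.3,[0,0,0],[0,0,0]],[0.3,[0,4,0],[0,0,0]],[0.3,[0,4,0],[0,0,0]],[0.3,[0,3,0],[0,0,0]],[0.3,[0,3,0],[0,0,0]],[0.3,[0,2,0],[0,0,0]],[0.3,[0,0,0],[0,0,0]],[0.3,[0,0,0],[0,0,0]],[0.3,[0,0,0],[0,0,0]]]' 20 ;python3 -c "
from h import *
s=env.state();print(s['ee_pos'].round(1),s['ee_rot'].round(2),s['force'].round(2),s['torque'].round(3))
f=env.grab_frame('scene')[:,:,::-1]
cv2.imwrite('pics/z15.png',cv2.resize(f[150:290,220:370],None,fx=3,fy=3,interpolation=cv2.INTER_CUBIC))"
```

```text
time_s: 28.22
ee_pos: [477.5, 136.2, 237.0]
ee_rot: [-90.2, -0.0, -90.0]
force: [-0.2, 0.4, -2.0]
gripper_width: 36.8
time_s: 29.05
ee_pos: [481.0, 136.7, 221.6]
ee_rot: [-90.0, 0.0, -90.0]
force: [0.0, 0.5, -2.8]
gripper_width: 36.5
[481.  136.7 221.6] [-8.998e+01  1.000e-02 -9.000e+01] [ 0.04  0.54 -2.82] [-0.064 -0.011  0.014]
```

View pics/z15.png

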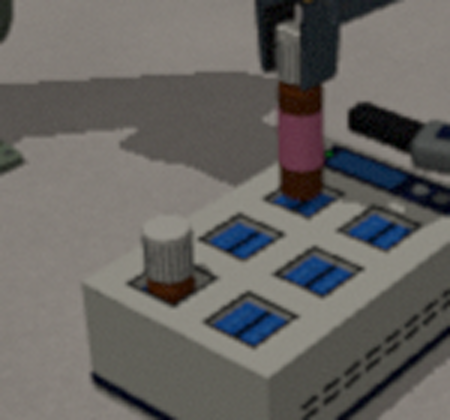

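```bash
python3 -m handwheel '[[0.3,[0,4,0],[0,0,0]],[0.3,[0,4,0],[0,0,0]],[0.3,[0,4,0],[0,0,0]],[0.3,[0,4,0],[0,0,0]],[0.3,[0,4,0],[0,0,0]],[0.3,[0,4,0],[0,0,0]],[0.3,[0,4,0],[0,0,0]],[0.3,[0,3,0],[0,0,0]],[0.3,[0,0,0],[0,0,0]],[0.3,[0,0,0],[0,0,0]]]' 20 ; python3 -m handwheel '[[0.3,[0,1.5,0],[0,0,0]],[0.3,[0,1.5,0],[0,0,0]],[0.3,[0,1.5,0],[0,0,0]],[0.3,[0,1,0],[0,0,0]],[0.3,[0,1,0],[0,0,0]],[0.3,[0,1,0],[0,0,0]],[0.3,[0,1,0],[0,0,0]],[0.3,[0,0,0],[0,0,0]],[0.3,[0,0,0],[0,0,0]],[0.3,[0,0,0],[0,0,0]]]' 20 ;python3 -c "
from h import *
s=env.state();print(s['ee_pos'].round(1),s['ee_rot'].round(2),s['force'].round(2),s['torque'].round(3))"
```

```text
time_s: 29.93
ee_pos: [480.5, 136.6, 190.0]
ee_rot: [-90.1, -0.0, -90.0]
force: [-0.8, -0.3, -2.4]
gripper_width: 36.5
time_s: 30.77
ee_pos: [480.8, 136.6, 181.8]
ee_rot: [-90.0, -0.0, -90.0]
force: [-0.2, -0.1, -3.0]
gripper_width: 36.6
[480.8 136.6 181.8] [-90.02  -0.   -89.99] [-0.16 -0.1  -2.99] [ 0.004  0.068 -0.012]
```

Below the 184.8 mm stop height with no upward force: well 3 is empty. Continue slowly, then to the floor.

```bash
python3 -m handwheel '[[0.3,[0,1.5,0],[0,0,0]],[0.3,[0,1.5,0],[0,0,0]],[0.3,[0,1.5,0],[0,0,0]],[0.3,[0,1.5,0],[0,0,0]],[0.3,[0,1,0],[0,0,0]],[0.3,[0,1,0],[0,0,0]],[0.3,[0,0,0],[0,0,0]],[0.3,[0,0,0],[0,0,0]],[0.3,[0,0,0],[0,0,0]],[0.3,[0,0,0],[0,0,0]]]' 20 ; python3 -c "
from h import *
s=env.state();print(s['ee_pos'].round(1),s['ee_rot'].round(2),s['force'].round(2),s['torque'].round(3))"
```

```text
time_s: 31.6
ee_pos: [480.7, 136.6, 173.8]
ee_rot: [-90.0, -0.0, -90.0]
force: [-1.4, 0.2, -3.2]
gripper_width: 36.5
[480.7 136.6 173.8] [-90.02  -0.   -90.  ] [-1.4   0.22 -3.18] [-0.026  0.037 -0.042]
```

```bash
python3 -m handwheel '[[0.3,[0,5,0],[0,0,0]],[0.3,[0,5,0],[0,0,0]],[0.3,[0,5,0],[0,0,0]],[0.3,[0,5,0],[0,0,0]],[0.3,[0,5,0],[0,0,0]],[0.3,[0,5,0],[0,0,0]],[0.3,[0,5,0],[0,0,0]],[0.3,[0,5,0],[0,0,0]],[0.3,[0,3,0],[0,0,0]],[0.3,[0,0,0],[0,0,0]]]' 20 ; python3 -m handwheel '[[0.3,[0,2,0],[0,0,0]],[0.3,[0,2,0],[0,0,0]],[0.3,[0,2,0],[0,0,0]],[0.3,[0,1,0],[0,0,0]],[0.3,[0,1,0],[0,0,0]],[0.3,[0,1,0],[0,0,0]],[0.3,[0,1,0],[0,0,0]],[0.3,[0,0,0],[0,0,0]],[0.3,[0,0,0],[0,0,0]],[0.3,[0,0,0],[0,0,0]]]' 20 ; python3 -c "
from h import *
s=env.state();print(s['ee_pos'].round(1),s['ee_rot'].round(2),s['force'].round(2),s['torque'].round(3))
f=env.grab_frame('scene')[:,:,::-1]
cv2.imwrite('pics/z16.png',cv2.resize(f[150:290,220:370],None,fx=3,fy=3,interpolation=cv2.INTER_CUBIC))"
```

```text
time_s: 32.43
ee_pos: [480.3, 136.5, 130.0]
ee_rot: [-90.1, -0.0, -90.0]
force: [-0.4, -1.3, -2.2]
gripper_width: 36.5
time_s: 33.27
ee_pos: [480.8, 136.7, 120.9]
ee_rot: [-90.0, 0.0, -90.0]
force: [-0.1, -0.3, -2.2]
gripper_width: 36.3
[480.8 136.7 120.9] [-90.01   0.   -90.  ] [-0.09 -0.32 -2.16] [-0.068  0.007  0.025]
```

View pics/z16.png

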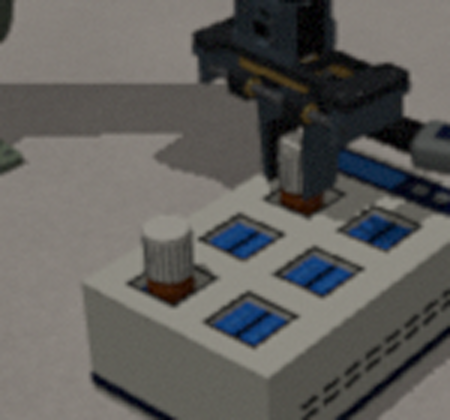

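```bash
python3 -m handwheel '[[0.3,[0,1,0],[0,0,0]],[0.3,[0,0.5,0],[0,0,0]],[0.3,[0,0.5,0],[0,0,0]],[0.3,[0,0.5,0],[0,0,0]],[0.3,[0,0.5,0],[0,0,0]],[0.3,[0,0,0],[0,0,0]],[0.3,[0,0,0],[0,0,0]],[0.3,[0,0,0],[0,0,0]],[0.3,[0,0,0],[0,0,0]],[0.3,[0,0,0],[0,0,0]]]' 15 ; python3 -c "
from h import *
s=env.state();print(s['ee_pos'].round(1),s['ee_rot'].round(2),s['force'].round(2),s['torque'].round(3))"
```

```text
time_s: 34.15
ee_pos: [481.0, 136.7, 118.8]
ee_rot: [-90.0, 0.0, -90.0]
force: [-1.2, -0.7, 5.7]
gripper_width: 36.9
[481.  136.7 118.8] [-8.996e+01  2.000e-02 -9.000e+01] [-1.24 -0.67  5.66] [-0.178  0.417  0.009]
```

Floor contact at 118.8 mm, as for the first bottle. Release, back off, and check.

```bash
python3 -m handwheel '[[0.5,[0,0,0],[0,0,0]],[0.55,[0,0,0],[0,0,0]],[0.65,[0,0,0],[0,0,0]],[0.7,[0,0,0],[0,0,0]],[0.7,[0,0,0],[0,0,0]],[0.7,[0,0,0],[0,0,0]],[0.7,[0,0,0],[0,0,0]],[0.7,[0,-10,0],[0,0,0]],[0.7,[0,-20,0],[0,0,0]],[0.7,[0,-30,0],[0,0,0]]]' 20 ; python3 -m handwheel '[[0.7,[0,-30,0],[0,0,0]],[0.7,[0,-30,0],[0,0,0]],[0.7,[-10,-20,0],[0,0,0]],[0.7,[-30,0,0],[0,0,0]],[0.7,[-30,0,0],[0,0,0]],[0.7,[-30,0,0],[0,0,0]],[0.7,[-30,0,0],[0,0,0]],[0.7,[-30,0,0],[0,0,0]],[0.7,[-30,0,0],[0,0,0]],[0.7,[-30,0,0],[0,0,0]]]'; python3 -c "
from h import *
s=env.state();print(s['ee_pos'].round(1),s['ee_rot'].round(2),s['force'].round(2),s['torque'].round(3))
ims=[]
for n,(a,b) in(('top',(215,245)),('scene',(190,225))):
  f=env.grab_frame(n)[:,:,::-1];ims.append(cv2.resize(f[a:a+110,b:b+145] if n=='top' else f[180:290,220:365],(390,296),interpolation=cv2.INTER_CUBIC)); cv2.imwrite(f'pics/{n}17.png',f)
cv2.imwrite('pics/z17.png',np.hstack(ims))
# cap-top centre: white disc, z 158
for l in ('bottle_a_mid','bottle_b_mid'):
  for x in env.masks_of('top',l)[:2]: print(l,round(x['p'],2),np.round(x['location'],1),x['region'].sum(),at_z('top',x['location'],152).round(1))"
```

```text
time_s: 34.98
ee_pos: [479.3, 136.2, 177.2]
ee_rot: [-90.3, -0.1, -90.0]
force: [0.6, -0.2, 1.4]
gripper_width: 64.1
time_s: 35.82
ee_pos: [480.6, 358.1, 258.9]
ee_rot: [-90.0, 0.0, -90.0]
force: [0.8, 0.2, 0.4]
gripper_width: 64.1
[480.6 358.1 258.9] [-8.996e+01  3.000e-02 -8.999e+01] [0.77 0.22 0.36] [-0.09   0.074 -0.002]
bottle_a_mid 0.68 [288.7 287.4] 253 [481.4 138.6 152. ]
bottle_b_mid 0.5 [359.1 282.6] 266 [496.1 -18.2 152. ]
bottle_b_mid 0.42 [313.2 264.1] 10005 [534.8  85.3 152. ]
```

View pics/z17.png

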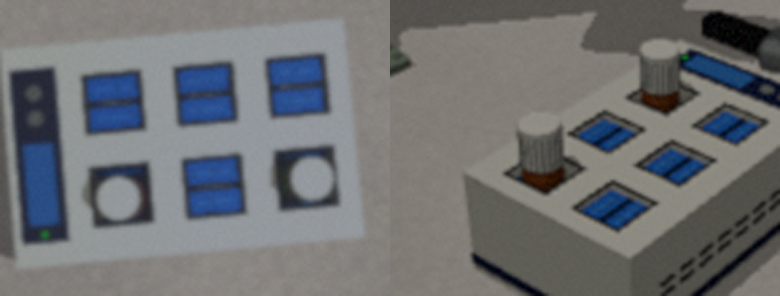

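View pics/top17.png

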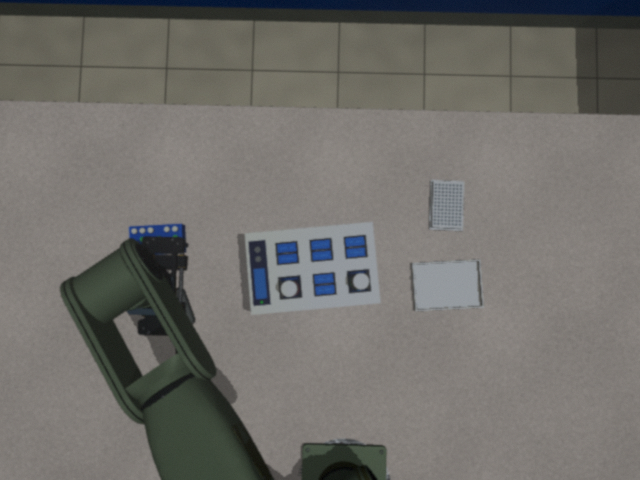

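```bash
python3 -m handwheel '[[0.7,[0,0,0],[0,0,0]],[0.7,[0,0,0],[0,0,0]],[0.7,[0,0,0],[0,0,0]],[0.7,[0,0,0],[0,0,0]],[0.7,[0,0,0],[0,0,0]],[0.7,[0,0,0],[0,0,0]],[0.7,[0,0,0],[0,0,0]],[0.7,[0,0,0],[0,0,0]],[0.7,[0,0,0],[0,0,0]],[0.7,[0,0,0],[0,0,0]]]' && python3 -c "
from h import *
print(env.job_done())"
```

```text
time_s: 36.85
ee_pos: [480.9, 356.7, 257.9]
ee_rot: [-90.0, 0.0, -90.0]
force: [0.1, 0.2, -0.3]
gripper_width: 63.7
the job is handed in; nothing more can be done
None
```

Both tall bottles stand released in the two empty wells, and the job was handed in at about 37 s of the 70 s. No verdict was reported.

- **Placing:** The green-label bottle is in well 1 and the pink-label bottle is in well 3. With the pink-label bottle I first felt short bottles in wells 4, 5 and 6, each stopping the tool at 184.8 mm with 7–10 N. Each tall bottle was lowered until it met the floor with the tool at 118.8 mm, where about 119 mm was expected, and the push-back was about 5.5 N. Then I released it.
- **Last checks:** The final pictures show both bottles upright within their well mouths. The arm is clear of everything at 258 mm, with almost no force on it. The plate is where it started. The scanner and tube rack were partly hidden by the arm in the last top view, but nothing came near them.
- **Disagreements:** The two cameras differed by about 4–6 mm in x. I settled it with the position where the gripper centred itself on the first bottle, and both insertions went in without sideways force. The network saw the green-label bottle 5 mm from the spot where I released it. I put that down to its location being taken from everything visible of the bottle. A 38 mm bottle in a 46 mm well can be at most 4 mm off centre along either side.

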